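Unload the dead-weight pressure tester

TASK

The calibration run is over: take the five steel weights off the tester's two carriers, one by one from the top of each pile, and put every weight away in the wooden tray, in the recess made for its size (the largest weight in the largest recess, and so on down to the smallest). Each must end lying flat on the floor of its own recess; set them down gently, without letting any fall or tip over.

Things in the scene. Friction and masses are not known exactly. Their poses are not given: they have to be found in the camera images.
- weight_70: The largest weight: plain bright steel disc, 70 mm in diameter, 20 mm thick, about 0.6 kg. Origin: centre of its underside; z up. At the start the five lie flat and loose, smaller on larger, in two piles (three and two high) on the tester's two carriers: round plates 76 mm wide, 130 mm above the bench, 170 mm apart; a gauge behind them rises to 155 mm.
- weight_60: The second largest weight: plain bright steel disc, 60 mm in diameter, 20 mm thick, about 0.44 kg. Origin: centre of its underside; z up. At the start the five lie flat and loose, smaller on larger, in two piles (three and two high) on the tester's two carriers: round plates 76 mm wide, 130 mm above the bench, 170 mm apart; a gauge behind them rises to 155 mm.
- weight_50: The middle-sized weight: plain bright steel disc, 50 mm in diameter, 20 mm thick, about 0.31 kg. Origin: centre of its underside; z up. At the start the five lie flat and loose, smaller on larger, in two piles (three and two high) on the tester's two carriers: round plates 76 mm wide, 130 mm above the bench, 170 mm apart; a gauge behind them rises to 155 mm.
- weight_40: The second smallest weight: plain bright steel disc, 40 mm in diameter, 20 mm thick, about 0.2 kg. Origin: centre of its underside; z up. At the start the five lie flat and loose, smaller on larger, in two piles (three and two high) on the tester's two carriers: round plates 76 mm wide, 130 mm above the bench, 170 mm apart; a gauge behind them rises to 155 mm.
- weight_30: The smallest weight: plain bright steel disc, 30 mm in diameter, 20 mm thick, about 0.11 kg. Origin: centre of its underside; z up. At the start the five lie flat and loose, smaller on larger, in two piles (three and two high) on the tester's two carriers: round plates 76 mm wide, 130 mm above the bench, 170 mm apart; a gauge behind them rises to 155 mm.
- nest_70: Place of the 70 mm weight: light wooden block 97 x 97 x 12 mm with one round flat grey-lined recess, 82 mm wide and 6 mm deep (largest of the five). Origin: centre of its underside, 6 mm above the bench; z up, x and y along its sides; recess floor at z = 6 mm. The blocks lie at 100 mm centres in a low brown tray (rim 18 mm above the bench); a sixth has only a brass cap, 18 mm high.
- nest_60: Place of the 60 mm weight: light wooden block 97 x 97 x 12 mm with one round flat grey-lined recess, 72 mm wide and 6 mm deep (second largest of the five). Origin: centre of its underside, 6 mm above the bench; z up, x and y along its sides; recess floor at z = 6 mm. The blocks lie at 100 mm centres in a low brown tray (rim 18 mm above the bench); a sixth has only a brass cap, 18 mm high.
- nest_50: Place of the 50 mm weight: light wooden block 97 x 97 x 12 mm with one round flat grey-lined recess, 62 mm wide and 6 mm deep (middle-sized of the five). Origin: centre of its underside, 6 mm above the bench; z up, x and y along its sides; recess floor at z = 6 mm. The blocks lie at 100 mm centres in a low brown tray (rim 18 mm above the bench); a sixth has only a brass cap, 18 mm high.
- nest_40: Place of the 40 mm weight: light wooden block 97 x 97 x 12 mm with one round flat grey-lined recess, 52 mm wide and 6 mm deep (second smallest of the five). Origin: centre of its underside, 6 mm above the bench; z up, x and y along its sides; recess floor at z = 6 mm. The blocks lie at 100 mm centres in a low brown tray (rim 18 mm above the bench); a sixth has only a brass cap, 18 mm high.
- nest_30: Place of the 30 mm weight: light wooden block 97 x 97 x 12 mm with one round flat grey-lined recess, 42 mm wide and 6 mm deep (smallest of the five). Origin: centre of its underside, 6 mm above the bench; z up, x and y along its sides; recess floor at z = 6 mm. The blocks lie at 100 mm centres in a low brown tray (rim 18 mm above the bench); a sixth has only a brass cap, 18 mm high.
Things that resemble listed ones, but are neither listed nor needed, are in the scene too. What is shaped like the weight_30 but blue or turquoise is not meant.

How it is judged:
At the end, for the whole second after the job is handed in: All five weights lie flat (within 0.08 rad) on the floor of the recess of their own size (within 9 mm of its centre, underside within 2.5 mm of the floor), released and at rest (horizontal distance between weight_70 and nest_70 below 0.009 m and z of weight_70 in the frame of nest_70 between 0.0035 and 0.0085 m and angle between each of weight_70, weight_60, weight_50, weight_40, weight_30's own z axis and vertical below 0.08 rad and linear speed of each of weight_70, weight_60, weight_50, weight_40, weight_30 below 0.02 m/s and angular speed of each of weight_70, weight_60, weight_50, weight_40, weight_30 below 0.2 rad/s and horizontal distance between weight_60 and nest_60 below 0.009 m and z of weight_60 in the frame of nest_60 between 0.0035 and 0.0085 m and horizontal distance between weight_50 and nest_50 below 0.009 m and z of weight_50 in the frame of nest_50 between 0.0035 and 0.0085 m and horizontal distance between weight_40 and nest_40 below 0.009 m and z of weight_40 in the frame of nest_40 between 0.0035 and 0.0085 m and horizontal distance between weight_30 and nest_30 below 0.009 m and z of weight_30 in the frame of nest_30 between 0.0035 and 0.0085 m); the robot touches nothing.
It fails at once if A weight is tipped over (by more than 50 degrees) (angle between any of weight_70, weight_60, weight_50, weight_40, weight_30's own z axis and vertical above 0.87 rad).
It fails at once if A weight is let fall: with no finger on it, it moves faster than 0.6 m/s (a free fall of about 18 mm) ((linear speed of weight_70 above 0.6 m/s and contact force between the fingers and weight_70 below 0.05 N) or (linear speed of weight_60 above 0.6 m/s and contact force between the fingers and weight_60 below 0.05 N) or (linear speed of weight_50 above 0.6 m/s and contact force between the fingers and weight_50 below 0.05 N) or (linear speed of weight_40 above 0.6 m/s and contact force between the fingers and weight_40 below 0.05 N) or (linear speed of weight_30 above 0.6 m/s and contact force between the fingers and weight_30 below 0.05 N)).
It fails at once if Weights are not taken one by one from the top: a weight is lifted more than 15 mm off its place in the pile with another on it ((height (world z) of weight_70 above 0.145 m and contact force between weight_70 and weight_50 above 0.2 N) or (height (world z) of weight_70 above 0.145 m and contact force between weight_70 and weight_40 above 0.2 N) or (height (world z) of weight_60 above 0.145 m and contact force between weight_60 and weight_50 above 0.2 N) or (height (world z) of weight_60 above 0.145 m and contact force between weight_60 and weight_40 above 0.2 N) or (height (world z) of weight_50 above 0.165 m and contact force between weight_50 and weight_30 above 0.2 N)).
It also fails if it takes over 131 s, if anything falls off the work surface, if the arm or the gripper's body presses on something with over 40 N, if the wrist force passes 120 N, or if a joint passes its speed limit or range.

ROBOT

A 7-joint arm with a two-finger parallel gripper is mounted at the origin on the work surface. World frame = base frame: x ahead of the robot, y to its left, z up, the work surface at z = 0. Lengths are in m, angles in rad, forces in N, time in s.
With the tool pointing down it reaches from about 0.425 to 0.875 m from the base axis. Payload 4.7 kg.
Tool frame: the origin (TCP) lies at the centre of the arm's flange, where the gripper is bolted on; the fingertips stand 173 mm ahead of it and the grasp point (between the pads) lies 155 mm ahead of it; x points along the fingers, y is the direction in which the jaws open and shut, and the axes are right-handed (so a half turn about x gives the same grasp; the last joint's range is limited). The gripper opens to 85 mm and grips with 20 to 120 N. Pads are 22 mm wide; open, the fingers measure 114 mm over their backs; the gripper's body (76 mm by 85 mm) begins 54 mm behind the grasp point. The pads swing forward as they close: fully open they stand 13 mm farther back than shut.
Start: joints at [1.306, 0.321, -0.07, 1.45, 0.023, 1.371, -0.057], TCP at [0.179, -0.625, 0.405] pointing down, gripper open.
Joint ranges: [-2.86, 2.86], [-0.3, 2.09], [-1.38, 1.24], [0.06, 2.45], [-1.56, 4.7], [0.09, 2.05], [-2.69, 2.69]. Speed limits (rad/s): [2.57, 2.57, 3.14, 3.14, 3.14, 3.14, 3.14].

INTERFACE

Orientations are given as a unit quaternion [x, y, z, w].
In Python, from workcell import r gives the robot as it stands.
- The arm moves only by the tool carry_out, never from a script. Its argument "series" is a list of rows, each an object with "turn": the turn, a rotation vector about the tool's x, y, z in units of 4 degrees (1.0 is 4 degrees), a list of three; "linear": the shift along the tool's x, y, z in units of 0.04 m (1.0 is 0.04 m), a list of three; "gripper": the gripper's target within -1 to 1 (shut at 1, half-way at 0, fully open at -1). A call has 1 to 10 rows; each row shifts and turns the commanded pose from where the row before left it, along the tool's axes as they then stand; what a row does not reach is not made up. A row lasts 1/12 s, in which the tool goes at most 41.7 mm and 7.16 degrees, less where a joint would pass 70% of its speed; a pose out of reach is approached as far as the arm can. A call with a number of a shift or a turn outside -1 to 1 is refused whole. A call with a gripper value outside its range is refused whole. The fingers move at their own pace and stop on an object; "newtons" is the grip in N (left out, the last holds). Time passes only in rows, so rows that do not move let the fingers close. It gives the time, the measured TCP pose, the force and the opening at its end, in the units of the state.
- r.get_obs(): the state, without advancing time (a new reading comes with each control period).
- r.get_image(name): name is "scene" or "top" or "wrist"; returns a dict with "image" (420x560x3 uint8, red, green, blue), "depth" (420x560 float32, m along the optical axis (not along the pixel's ray), 0 where there is no reading), "fx", "fy", "cx", "cy" (pixels), "rvec" (rotation vector, rad) and "tvec" (3), from world to camera coordinates, as OpenCV has them; the wrist camera has in their place "tool_from_camera" (4x4, takes a point from camera to tool coordinates, whose origin is the TCP and whose axes are the tool frame's). Camera axes: x right, y down, z forward; pixel columns grow to the right and rows downward; lengths in m; the calibration is good to about 2 mm. A picture is of the moment at which its call begins: read the wrist's pose just before it.
- r.hand_in(): hands the job in, once; it reports no verdict.
The state is a dict: "time_s": time; "qpos": joint angles; "joint_velocities": joint speeds; "tau": joint torques, N m; "eef_pos": TCP position; "ee_rot": TCP orientation; "contact_force": force on the tool from outside, world axes, zero at the start; "wrist_torque": the same for the moment, N m; "width": finger opening in m.
Only numpy, scipy, OpenCV 4.12 (cv2) and the standard library are available. Lean on these libraries where they do the work, as an engineer would, in place of code of your own. Each camera call takes 0.05 s, during which the arm holds its last target. There are 200 camera calls.

## Working session

There is one attempt and no reset: what is moved stays moved. The work goes in short steps, Python scripts to look and compute and a tool call to move; the robot and the scene stay as the last step left them, time stands still between calls to the robot, and variables do not carry over. Pictures are saved under pics/ and viewed, about 12 in all and at most 16, crops included, and the job is handed in when it is done.

Besides the shell and the picture viewer there is one more tool, called after "Emit:" by a JSON object that holds its "fn" and its "kwargs", one argument or row to a line. carry_out: Moves the arm, as the interface text tells. Shifts and turns lie within -1 to 1; 1 stands for 0.04 m of shift or 4 degrees of turn. Its arguments: {"type":"object","properties":{"series":{"type":"array"},"newtons":{"type":"number"}},"required":["series"]}

```bash
mkdir -p pics; ls; cat > h.py <<'E'
import numpy as np, cv2
from scipy.spatial.transform import Rotation as R
from workcell import r
def cam(name):
    o=r.get_obs(); d=r.get_image(name)
    if name=='wrist':
        T=np.eye(4);T[:3,:3]=R.from_quat(o['ee_rot']).as_matrix();T[:3,3]=o['eef_pos']
        M=T@np.array(d['tool_from_camera'])
    else:
        M=np.eye(4);Rm=R.from_rotvec(np.ravel(d['rvec'])).as_matrix();M[:3,:3]=Rm.T;M[:3,3]=-Rm.T@np.ravel(d['tvec'])
    v,u=np.mgrid[:420,:560]; z=d['depth']
    P=np.stack([(u-d['cx'])/d['fx']*z,(v-d['cy'])/d['fy']*z,z],-1)@M[:3,:3].T+M[:3,3]
    P[z==0]=np.nan
    d['P']=P; d['M']=M
    return d
def save(d,n): cv2.imwrite('pics/'+n+'.png',d['image'][:,:,::-1])
E
python3 - <<'E'
from h import *
for n in ['top','scene']:
    d=cam(n); save(d,n); np.savez('/tmp/'+n,**{k:d[k] for k in ['P','M','image','fx','cx','cy']})
o=r.get_obs(); print(o)
E
```

```text
pics
{'time_s': 0.1, 'qpos': array([ 1.30610307,  0.32173037, -0.07009495,  1.45157966,  0.0225934 ,
        1.37081401, -0.0568681 ]), 'joint_velocities': array([-0.00084106, -0.00142917, -0.00141243, -0.00195687,  0.00028067,
        0.00143699, -0.00019196]), 'tau': array([ 5.26474705e-04, -4.94880044e+01, -3.83305969e-01, -3.15208697e+01,
        1.31134439e-02,  7.44230230e-03,  1.16182110e-05]), 'eef_pos': array([ 0.17879931, -0.62472026,  0.40373133]), 'ee_rot': array([-0.70012847, -0.09887921,  0.70035995, -0.09766763]), 'contact_force': array([-0.55222262, -0.47413506,  0.1977466 ]), 'wrist_torque': array([ 0.0132008 , -0.00668253, -0.05137343]), 'width': 0.08531001413143909}
```

View pics/top.png

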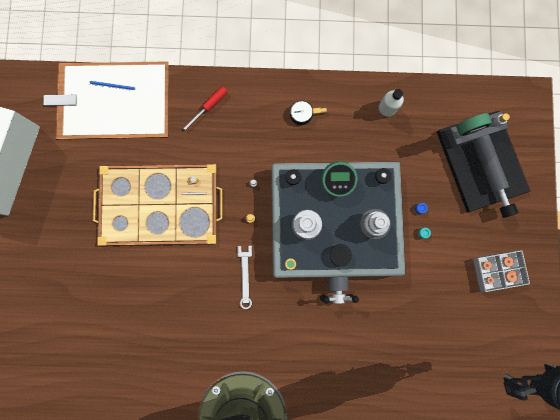

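View pics/scene.png

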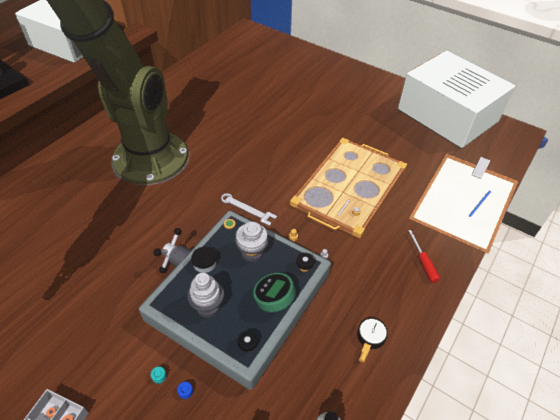

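Top view: the three/two-high piles are at (307,223) and (376,223). The tray is at left with grey recesses at (194,222), (158,185), (157,222), (121,186) and (120,223), and a brass cap at (194,181). Look-alikes are the blue disc (421,208) and turquoise disc (425,233); small knobs at (253,183) and (250,218) aren't discs on the carriers either.

```bash
python3 - <<'E'
from h import *
d=np.load('/tmp/top.npz');P=d['P'];im=d['image']
print('fx',d['fx'],'cam',d['M'][:3,3])
for (u,v) in [(307,223),(376,223)]:
    s=P[v-20:v+21,u-20:u+21].reshape(-1,3)
    for lo in np.arange(.13,.2,.02):
        m=(s[:,2]>lo+.012)&(s[:,2]<lo+.028)
        q=s[m]
        if len(q)>5: 
            (c,rad)=cv2.minEnclosingCircle(q[:,:2].astype(np.float32)*1000); print(u,lo,len(q),np.round(c,1),round(rad,1),'z',np.median(q[:,2]))
hsv=cv2.cvtColor(im,cv2.COLOR_RGB2HSV)
m=(hsv[...,1]<60).astype(np.uint8)
n,l,st,c=cv2.connectedComponentsWithStats(m[160:250,90:225])
for i in range(1,n):
    if st[i,4]>80:
        a=l==i; q=P[160:250,90:225][a]; q=q[np.isfinite(q[:,2])]
        print(c[i]+[90,160],st[i,4],np.round(np.median(q[:,2]),4),np.round(q.mean(0),4),'diam',2*np.sqrt(st[i,4]/np.pi)*np.median(np.abs(P[205,110]-P[205,109])[1]))
crop=np.hstack([cv2.resize(im[165:285,265:410],None,fx=2.7,fy=2.7,interpolation=3),cv2.resize(im[165:285,90:235],None,fx=2.7,fy=2.7,interpolation=3)])
cv2.imwrite('pics/crop.png',crop[:,:,::-1])
# highest stuff on tester
s=P[165:275,275:403]
zz=np.nan_to_num(s[...,2]);
print(np.round(zz[::6,::6]*1000).astype(int))
E
```

```text
fx 488.61617163608383 cam [ 0.39416907 -0.0645276   1.33271979]
307 0.13 421 [ 499.  -148.6] 35.1 z 0.1500348134344469
307 0.15 218 [ 499.  -146.5] 19.7 z 0.16917173760582982
376 0.13 137 [ 504.9 -317.1] 30.3 z 0.15022665860389406
376 0.15 210 [ 505.6 -318.7] 25.0 z 0.16964855339719798
376 0.16999999999999998 131 [ 505.5 -318.1] 15.1 z 0.18912224967937763
[157.37790698 186.04844961] 516 0.0126 [0.6012 0.2533 0.0126] diam 0.0010800424369243314
[120.51136364 186.53787879] 264 0.0129 [0.5966 0.3532 0.0129] diam 0.000772534587804956
[193.96907216 222.03092784] 679 0.0126 [0.5059 0.1487 0.0125] diam 0.0012389416595945469
[157.00259067 222.56735751] 386 0.0123 [0.5012 0.2484 0.0124] diam 0.0009341349508531291
[119.8700565  223.17514124] 177 0.0125 [0.4964 0.3484 0.0125] diam 0.0006325612768731242
[[ 75  75  76  76  73  71  74  75  76 138 149 150 152  75  78  75  70  74
   71  73  74   3]
 [ 76  76  79 114  81  81  80  80 126 147 143 141 149 141  79  79  81 114
  117 111  75  -2]
 [ 75  77 111 114 112  78  82  77 137 140 137 142 140 141  81  81  76 113
  117 115  74   5]
 [ 67  78  79 111  
[... 769 characters left out ...]
9  79  83  83  82 132 152 171
  167  80  75  73]
 [ 72  79  79  82 131 150 150  81  77  79  79  79  83  82  77  79 131 125
   79  82  78  73]
 [ 76  76  77  77  77  81  79  80  78  77  79  77  85  79  80  78  80  80
   83  82  76  76]
 [ 73  74  76  80  78  78  76  80  84  79 110 107 109  76  81  79  79  82
   80  76  79  70]
 [ 72  79  83  78  80  79  78  84  81  81 108 110 107  78  81  81  82  78
   80  78  83  77]
 [ 76  79  82  84  78  83  78  80  76  77 111 108 109  78  79  78  80  79
   80  75  80  78]
 [ 71  76  83  83  80  83  73  80  80  82  80  82  77  77  78  78  78  80
   84  77  77  72]
 [ 70  73  75  74  73  75  72  76  75  77  78  74  71  73  71  76  73  77
   77  76  74  73]]
```

View pics/crop.png

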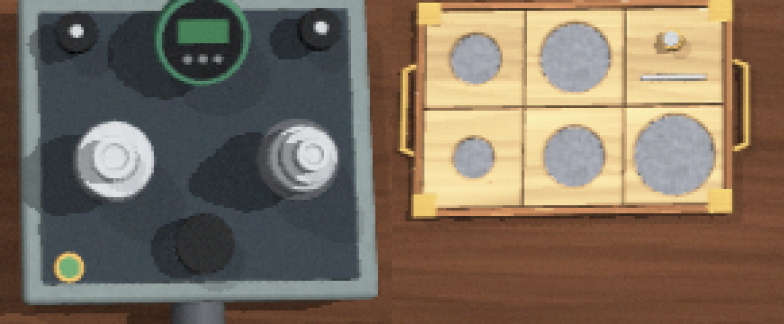

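```bash
python3 - <<'E'
from h import *
o=r.get_obs(); print(np.round(R.from_quat(o['ee_rot']).as_matrix(),3))
d=cam('wrist'); save(d,'w0'); 
print(np.round(d['tool_from_camera'],3),d['fx'])
A=R.from_quat(o['ee_rot']).as_matrix()
Q=(d['P']-o['eef_pos'])@A
m=(Q[...,0]<0.22)&(Q[...,0]>.05)&(np.hypot(Q[...,1],Q[...,2])<.1)
q=Q[m];print(m.sum())
for s in(1,-1):
    k=q[q[:,1]*s>0]; print(s,len(k), k.min(0) if len(k) else 0,k.max(0) if len(k) else 0)
# rotation to align tool to world: y_tool -> nearest world axis
for T in (np.array([[0,0,-1],[0,1,0],[1,0,0]]).T,):
    pass
E
```

```text
[[-0.001  0.275 -0.961]
 [ 0.002 -0.961 -0.275]
 [-1.    -0.002  0.   ]]
[[-0.    -0.296  0.955  0.03 ]
 [ 1.     0.     0.     0.   ]
 [-0.     0.955  0.296 -0.076]
 [ 0.     0.     0.     1.   ]] 342.5014322330282
42303
1 21041 [ 0.07867052  0.00016667 -0.02060914] [0.16015333 0.07494294 0.01231215]
-1 21262 [ 0.07838463 -0.07388591 -0.02110246] [ 1.60227278e-01 -1.34805906e-07  1.30013168e-02]
```

View pics/w0.png

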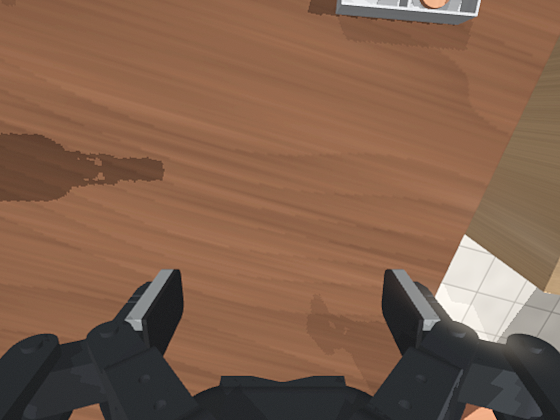

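Fingertips open stand at 160 mm, so about 173 shut. After a 16° turn the tool axes become x=-Z, y=-Y, z=-X of the world. Weight_30 is at the top of the right pile.

Emit:
{"fn": "carry_out", "kwargs": {
  "series": [
    {"turn":[1,0,0],"linear":[0,0,0],"gripper":-1},
    {"turn":[1,0,0],"linear":[0,0,0],"gripper":-1},
    {"turn":[1,0,0],"linear":[0,0,0],"gripper":-1},
    {"turn":[1,0,0],"linear":[0,0,0],"gripper":-1},
    {"turn":[0,0,0],"linear":[0,-0.64,-0.68],"gripper":-1},
    {"turn":[0,0,0],"linear":[0,-0.64,-0.68],"gripper":-1},
    {"turn":[0,0,0],"linear":[0,-0.64,-0.68],"gripper":-1},
    {"turn":[0,0,0],"linear":[0,-0.64,-0.68],"gripper":-1},
    {"turn":[0,0,0],"linear":[0,-0.64,-0.68],"gripper":-1},
    {"turn":[0,0,0],"linear":[0,-0.64,-0.68],"gripper":-1}
  ],
  "newtons": 50
}}

```text
time_s: 0.98
eef_pos: [0.3431, -0.4698, 0.4045]
ee_rot: [-0.707, 0.0, 0.707, 0.0]
contact_force: [0.8, 0.3, -0.1]
width: 0.0857
```

Emit:
{"fn": "carry_out", "kwargs": {
  "series": [
    {"turn":[0,0,0],"linear":[0,-0.64,-0.67],"gripper":-1},
    {"turn":[0,0,0],"linear":[0,-0.64,-0.67],"gripper":-1},
    {"turn":[0,0,0],"linear":[0,-0.64,-0.67],"gripper":-1},
    {"turn":[0,0,0],"linear":[0,-0.6,-0.67],"gripper":-1},
    {"turn":[0,0,0],"linear":[0,-0.6,-0.6],"gripper":-1},
    {"turn":[0,0,0],"linear":[0,-0.5,-0.5],"gripper":-1},
    {"turn":[0,0,0],"linear":[0,0,0],"gripper":-1},
    {"turn":[0,0,0],"linear":[0,0,0],"gripper":-1}
  ]
}}

```text
time_s: 1.65
eef_pos: [0.4948, -0.3245, 0.4044]
ee_rot: [-0.707, -0.002, 0.707, -0.001]
contact_force: [0.1, -0.7, -0.1]
width: 0.0852
```

```bash
cat >> h.py <<'E'
def disc(P,x,y,lo,hi,rad=.05):
    m=(np.hypot(P[...,0]-x,P[...,1]-y)<rad)&(P[...,2]>lo)&(P[...,2]<hi)
    q=P[m]; (c,rr)=cv2.minEnclosingCircle(q[:,:2].astype(np.float32)*1000)
    return len(q),np.round(c,1),round(rr,1),np.round(np.median(q,0),4)
E
python3 - <<'E'
from h import *
d=cam('wrist'); save(d,'w1'); o=r.get_obs(); print(o['eef_pos'])
P=d['P']
for lo,hi in((.186,.195),(.166,.174),(.146,.154)):
    try: print(disc(P,.5055,-.318,lo,hi))
    except Exception as e: print(e)
E
```

```text
[ 0.49350033 -0.32634975  0.40432515]
(2037, array([ 505.2, -319.5]), 15.2, array([ 0.5058, -0.319 ,  0.1901]))
(2473, array([ 505.9, -320.3]), 25.1, array([ 0.5159, -0.3234,  0.1706]))
(1082, array([ 505.7, -318.8]), 30.0, array([ 0.5253, -0.3139,  0.1505]))
```

View pics/w1.png

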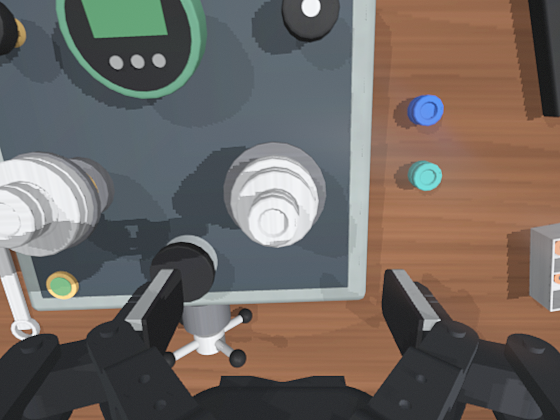

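The view agrees: weight_30 tops the pile at (272,222), on 50 and 60. The blue (426,110) and turquoise (426,176) discs lie on the bench and are left alone.

Emit:
{"fn": "carry_out", "kwargs": {
  "series": [
    {"turn":[0,0,0],"linear":[0,-0.17,-0.29],"gripper":-1},
    {"turn":[0,0,0],"linear":[0.4,0,0],"gripper":-1},
    {"turn":[0,0,0],"linear":[0.5,0,0],"gripper":-1},
    {"turn":[0,0,0],"linear":[0.4,0,0],"gripper":-1},
    {"turn":[0,0,0],"linear":[0,0,0],"gripper":-1},
    {"turn":[0,0,0],"linear":[0,0,0],"gripper":-1}
  ]
}}

```text
time_s: 2.2
eef_pos: [0.5045, -0.3206, 0.352]
ee_rot: [-0.707, 0.0, 0.708, 0.001]
contact_force: [0.1, -1.0, -0.1]
width: 0.0854
```

Emit:
{"fn": "carry_out", "kwargs": {
  "series": [
    {"turn":[0,0,0],"linear":[0,0,0],"gripper":1},
    {"turn":[0,0,0],"linear":[0,0,0],"gripper":1},
    {"turn":[0,0,0],"linear":[0,0,0],"gripper":1},
    {"turn":[0,0,0],"linear":[0,0,0],"gripper":1},
    {"turn":[0,0,0],"linear":[0,0,0],"gripper":1},
    {"turn":[0,0,0],"linear":[0,0,0],"gripper":1},
    {"turn":[0,0,0],"linear":[0,0,0],"gripper":1},
    {"turn":[0,0,0],"linear":[0,0,0],"gripper":1},
    {"turn":[0,0,0],"linear":[0,0,0],"gripper":1},
    {"turn":[0,0,0],"linear":[0,0,0],"gripper":1}
  ],
  "newtons": 40
}}

```text
time_s: 3.03
eef_pos: [0.5053, -0.3199, 0.3538]
ee_rot: [0.708, -0.0, -0.707, 0.0]
contact_force: [-0.8, 1.2, 6.5]
width: 0.0279
```

Emit:
{"fn": "carry_out", "kwargs": {
  "series": [
    {"turn":[0,0,0],"linear":[-0.2,0,0],"gripper":1},
    {"turn":[0,0,0],"linear":[-0.4,0,0],"gripper":1},
    {"turn":[0,0,0],"linear":[-0.5,0,0],"gripper":1},
    {"turn":[0,0,0],"linear":[-0.3,-0.3,0],"gripper":1},
    {"turn":[0,0,0],"linear":[0,-0.6,0],"gripper":1},
    {"turn":[0,0,0],"linear":[0,-0.9,0],"gripper":1},
    {"turn":[0,0,0],"linear":[0,-0.9,0],"gripper":1},
    {"turn":[0,0,0],"linear":[0,-0.9,0],"gripper":1},
    {"turn":[0,0,0],"linear":[0,-0.9,0],"gripper":1},
    {"turn":[0,0,0],"linear":[0,-0.9,0],"gripper":1}
  ]
}}

```text
time_s: 3.87
eef_pos: [0.5044, -0.1011, 0.4085]
ee_rot: [-0.707, 0.0, 0.707, -0.0]
contact_force: [0.8, 0.9, -0.6]
width: 0.0273
```

Emit:
{"fn": "carry_out", "kwargs": {
  "series": [
    {"turn":[0,0,0],"linear":[0,-0.9,0],"gripper":1},
    {"turn":[0,0,0],"linear":[0,-0.9,0],"gripper":1},
    {"turn":[0,0,0],"linear":[0,-0.9,0],"gripper":1},
    {"turn":[0,0,0],"linear":[0,-0.9,0],"gripper":1},
    {"turn":[0,0,0],"linear":[0,-0.9,0],"gripper":1},
    {"turn":[0,0,0],"linear":[0,-0.9,0],"gripper":1},
    {"turn":[0,0,0],"linear":[0,-0.9,0],"gripper":1},
    {"turn":[0,0,0],"linear":[0,-0.9,0],"gripper":1},
    {"turn":[0,0,0],"linear":[0,-0.9,0],"gripper":1},
    {"turn":[0,0,0],"linear":[0,-0.9,0],"gripper":1}
  ]
}}

```text
time_s: 4.7
eef_pos: [0.504, 0.2584, 0.4087]
ee_rot: [-0.707, 0.0, 0.707, -0.0]
contact_force: [0.6, 0.1, -0.8]
width: 0.0277
```

Emit:
{"fn": "carry_out", "kwargs": {
  "series": [
    {"turn":[0,0,0],"linear":[0,-0.8,0.1],"gripper":1},
    {"turn":[0,0,0],"linear":[0,-0.7,0.1],"gripper":1},
    {"turn":[0,0,0],"linear":[0.4,-0.5,0],"gripper":1},
    {"turn":[0,0,0],"linear":[0.6,-0.2,0],"gripper":1},
    {"turn":[0,0,0],"linear":[0.4,0,0],"gripper":1},
    {"turn":[0,0,0],"linear":[0,0,0],"gripper":1}
  ]
}}

```text
time_s: 5.2
eef_pos: [0.4951, 0.3445, 0.3486]
ee_rot: [-0.705, 0.0, 0.709, -0.002]
contact_force: [-0.6, 0.2, -1.9]
width: 0.028
```

```bash
cat >> h.py <<'E'
def inhand(d,o):
    A=R.from_quat(o['ee_rot']).as_matrix(); Q=(d['P']-o['eef_pos'])@A
    return Q
N={'30':(.4964,.3484),'50':(.5012,.2484),'70':(.5059,.1487),'40':(.5966,.3532),'60':(.6012,.2533)}
def nests(d,zlo=.006,zhi=.022):
    hsv=cv2.cvtColor(d['image'],cv2.COLOR_RGB2HSV); P=d['P']
    for k,(x,y) in N.items():
        rr=int(k)/2000+.006
        m=(np.hypot(P[...,0]-x,P[...,1]-y)<rr+.008)&(hsv[...,1]<60)&(P[...,2]<zhi)&(P[...,2]>zlo)
        q=P[m]
        if len(q)<100: continue
        cnt=cv2.convexHull((q[:,:2]*1000).astype(np.float32))
        (c,ra)=cv2.minEnclosingCircle(cnt); print(k,len(q),np.round(c,1),round(ra,1),'exp',rr*1000,np.round(np.median(q,0),4))
E
python3 - <<'E'
from h import *
o=r.get_obs();d=cam('wrist'); save(d,'w2'); print(o['eef_pos'],o['width'])
nests(d)
Q=inhand(d,o)
m=(abs(Q[...,1])<.012)&(abs(Q[...,2])<.03)&(Q[...,0]>.12)&(Q[...,0]<.2)
q=Q[m]; print(len(q)); print(np.round(np.percentile(q,[1,50,99],axis=0),4))
E
```

```text
[0.49508324 0.34447206 0.3485712 ] 0.027972993033687252
30 1482 [497.4 346.7] 20.8 exp 20.999999999999996 [0.4975 0.3467 0.0129]
50 3325 [501.9 247.5] 30.9 exp 31.0 [0.5028 0.2471 0.0129]
70 5914 [506.9 147.6] 41.4 exp 41.0 [0.5078 0.1467 0.0129]
40 3129 [597.4 351.7] 25.3 exp 26.000000000000004 [0.5979 0.3516 0.0129]
60 6168 [601.8 251.8] 35.7 exp 36.0 [0.603  0.2516 0.013 ]
3644
[[ 0.1621 -0.0116 -0.0148]
 [ 0.1642  0.0003 -0.0038]
 [ 0.181   0.0117  0.0132]]
```

View pics/w2.png

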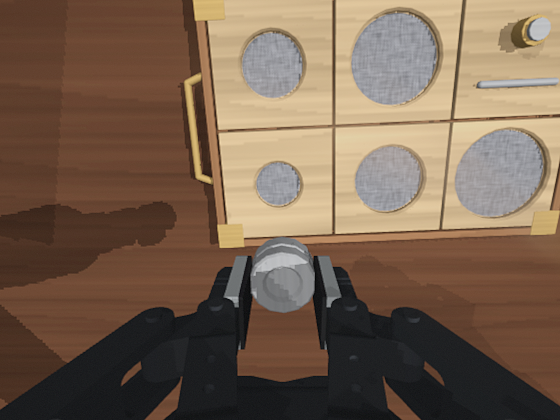

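Emit:
{"fn": "carry_out", "kwargs": {
  "series": [
    {"turn":[0,0,0],"linear":[0.5,-0.08,-0.04],"gripper":1},
    {"turn":[0,0,0],"linear":[0.8,0,0],"gripper":1},
    {"turn":[0,0,0],"linear":[0.8,0,0],"gripper":1},
    {"turn":[0,0,0],"linear":[0.8,0,0],"gripper":1},
    {"turn":[0,0,0],"linear":[0.5,0,0],"gripper":1},
    {"turn":[0,0,0],"linear":[0.2,0,0],"gripper":1},
    {"turn":[0,0,0],"linear":[0,0,0],"gripper":1},
    {"turn":[0,0,0],"linear":[0,0,0],"gripper":1},
    {"turn":[0,0,0],"linear":[0,0,0],"gripper":1}
  ]
}}

```text
time_s: 6.0
eef_pos: [0.4997, 0.3481, 0.2111]
ee_rot: [0.708, 0.0, -0.706, -0.001]
contact_force: [0.7, 0.4, -0.4]
width: 0.0279
```

Emit:
{"fn": "carry_out", "kwargs": {
  "series": [
    {"turn":[0,0,0],"linear":[0.15,0,0.03],"gripper":1},
    {"turn":[0,0,0],"linear":[0.12,0,0],"gripper":1},
    {"turn":[0,0,0],"linear":[0.03,0,0],"gripper":1},
    {"turn":[0,0,0],"linear":[0,0,0],"gripper":1},
    {"turn":[0,0,0],"linear":[0,0,0],"gripper":1}
  ]
}}

```text
time_s: 6.42
eef_pos: [0.4977, 0.3473, 0.1966]
ee_rot: [-0.707, 0.0, 0.707, 0.0]
contact_force: [0.1, 0.2, -0.8]
width: 0.0274
```

Emit:
{"fn": "carry_out", "kwargs": {
  "series": [
    {"turn":[0,0,0],"linear":[0.03,0,0],"gripper":1},
    {"turn":[0,0,0],"linear":[0,0,0],"gripper":1},
    {"turn":[0,0,0],"linear":[0,0,0],"gripper":1}
  ]
}}

```text
time_s: 6.67
eef_pos: [0.4978, 0.3475, 0.1958]
ee_rot: [0.707, -0.0, -0.707, -0.0]
contact_force: [0.2, -0.3, 0.6]
width: 0.0283
```

Emit:
{"fn": "carry_out", "kwargs": {
  "series": [
    {"turn":[0,0,0],"linear":[0.03,0,0],"gripper":1},
    {"turn":[0,0,0],"linear":[0,0,0],"gripper":1},
    {"turn":[0,0,0],"linear":[0,0,0],"gripper":1}
  ]
}}

```text
time_s: 6.92
eef_pos: [0.4978, 0.3476, 0.1958]
ee_rot: [0.707, -0.0, -0.707, -0.0]
contact_force: [-2.2, -2.0, 8.5]
width: 0.0279
```

Emit:
{"fn": "carry_out", "kwargs": {
  "series": [
    {"turn":[0,0,0],"linear":[0,0,0],"gripper":-0.3},
    {"turn":[0,0,0],"linear":[0,0,0],"gripper":-0.3},
    {"turn":[0,0,0],"linear":[0,0,0],"gripper":-0.3},
    {"turn":[0,0,0],"linear":[0,0,0],"gripper":-0.3},
    {"turn":[0,0,0],"linear":[0,0,0],"gripper":-0.3},
    {"turn":[0,0,0],"linear":[-0.5,0,0],"gripper":-1},
    {"turn":[0,0,0],"linear":[-0.9,0,0],"gripper":-1},
    {"turn":[0,0,0],"linear":[-1,0,0],"gripper":-1},
    {"turn":[0,0,0],"linear":[-1,0,0],"gripper":-1},
    {"turn":[0,0,0],"linear":[-1,0,0],"gripper":-1}
  ]
}}

```text
time_s: 7.75
eef_pos: [0.4973, 0.3472, 0.3718]
ee_rot: [-0.707, 0.0, 0.707, -0.0]
contact_force: [1.3, 0.7, 0.1]
width: 0.0852
```

Emit:
{"fn": "carry_out", "kwargs": {
  "series": [
    {"turn":[0,0,0],"linear":[-0.5,0.5,0],"gripper":-1},
    {"turn":[0,0,0],"linear":[-0.25,0.8,0],"gripper":-1},
    {"turn":[0,0,0],"linear":[0,0.9,-0.02],"gripper":-1},
    {"turn":[0,0,0],"linear":[0,0.9,-0.02],"gripper":-1},
    {"turn":[0,0,0],"linear":[0,0.9,-0.02],"gripper":-1},
    {"turn":[0,0,0],"linear":[0,0.9,-0.02],"gripper":-1},
    {"turn":[0,0,0],"linear":[0,0.9,-0.02],"gripper":-1},
    {"turn":[0,0,0],"linear":[0,0.9,-0.02],"gripper":-1},
    {"turn":[0,0,0],"linear":[0,0.9,-0.02],"gripper":-1},
    {"turn":[0,0,0],"linear":[0,0.9,-0.02],"gripper":-1}
  ]
}}

```text
time_s: 8.58
eef_pos: [0.5035, 0.0057, 0.4004]
ee_rot: [0.707, -0.0, -0.707, 0.0]
contact_force: [0.1, 0.0, 0.5]
width: 0.0857
```

Emit:
{"fn": "carry_out", "kwargs": {
  "series": [
    {"turn":[0,0,0],"linear":[0,0.9,-0.02],"gripper":-1},
    {"turn":[0,0,0],"linear":[0,0.9,-0.02],"gripper":-1},
    {"turn":[0,0,0],"linear":[0,0.9,-0.02],"gripper":-1},
    {"turn":[0,0,0],"linear":[0,0.9,0],"gripper":-1},
    {"turn":[0,0,0],"linear":[0,0.9,0],"gripper":-1},
    {"turn":[0,0,0],"linear":[0,0.9,0],"gripper":-1},
    {"turn":[0,0,0],"linear":[0,0.9,0],"gripper":-1},
    {"turn":[0,0,0],"linear":[0,0.9,0],"gripper":-1},
    {"turn":[0,0,0],"linear":[0,0.5,0],"gripper":-1},
    {"turn":[0,0,0],"linear":[0,0,0],"gripper":-1}
  ]
}}

```text
time_s: 9.42
eef_pos: [0.5044, -0.3069, 0.3994]
ee_rot: [-0.707, 0.004, 0.708, 0.002]
contact_force: [-0.7, -0.4, -0.1]
width: 0.0855
```

```bash
python3 - <<'E'
from h import *
o=r.get_obs();d=cam('wrist'); print(o['eef_pos'],r.get_obs()['eef_pos'])
P=d['P']
for x,y,lo,hi in((.5057,-.3192,.166,.174),(.5057,-.3192,.146,.154),(.499,-.1475,.166,.174),(.499,-.1475,.146,.154)): print(disc(P,x,y,lo,hi))
t=cam('top'); np.savez('/tmp/top2',P=t['P'],image=t['image'])
print(disc(t['P'],.497,.3475,.025,.04,.03))
E
```

```text
[ 0.50439488 -0.30686379  0.39938669] [ 0.50524515 -0.30369953  0.39951018]
(4783, array([ 505.7, -319.9]), 25.2, array([ 0.5071, -0.3201,  0.1702]))
(1170, array([ 505.6, -318.9]), 29.9, array([ 0.5252, -0.3092,  0.1506]))
(3035, array([ 499.1, -148.4]), 20.4, array([ 0.5   , -0.1493,  0.1701]))
(4400, array([ 499. , -150.3]), 35.4, array([ 0.5113, -0.1637,  0.1506]))
(106, array([501. , 345.3]), 26.6, array([0.4978, 0.347 , 0.0323]))
```

Emit:
{"fn": "carry_out", "kwargs": {
  "series": [
    {"turn":[0,0,0],"linear":[0,0.36,-0.02],"gripper":-1},
    {"turn":[0,0,0],"linear":[0.6,0,0],"gripper":-1},
    {"turn":[0,0,0],"linear":[0.7,0,0],"gripper":-1},
    {"turn":[0,0,0],"linear":[0.4,0,0],"gripper":-1},
    {"turn":[0,0,0],"linear":[0.07,0,0],"gripper":-1},
    {"turn":[0,0,0],"linear":[0,0,0],"gripper":-1},
    {"turn":[0,0,0],"linear":[0,0,0],"gripper":-1}
  ]
}}

```text
time_s: 10.1
eef_pos: [0.5077, -0.3148, 0.3307]
ee_rot: [0.708, -0.0, -0.707, 0.001]
contact_force: [-0.6, -0.4, 0.4]
width: 0.0852
```

Emit:
{"fn": "carry_out", "kwargs": {
  "series": [
    {"turn":[0,0,0],"linear":[0.04,0.08,0.02],"gripper":-1},
    {"turn":[0,0,0],"linear":[0,0,0],"gripper":-1},
    {"turn":[0,0,0],"linear":[0,0,0],"gripper":1},
    {"turn":[0,0,0],"linear":[0,0,0],"gripper":1},
    {"turn":[0,0,0],"linear":[0,0,0],"gripper":1},
    {"turn":[0,0,0],"linear":[0,0,0],"gripper":1},
    {"turn":[0,0,0],"linear":[0,0,0],"gripper":1},
    {"turn":[0,0,0],"linear":[0,0,0],"gripper":1},
    {"turn":[0,0,0],"linear":[0,0,0],"gripper":1},
    {"turn":[0,0,0],"linear":[0,0,0],"gripper":1}
  ]
}}

```text
time_s: 10.93
eef_pos: [0.5064, -0.3186, 0.3288]
ee_rot: [0.708, -0.001, -0.707, 0.0]
contact_force: [-0.5, -0.5, 5.2]
width: 0.048
```

Emit:
{"fn": "carry_out", "kwargs": {
  "series": [
    {"turn":[0,0,0],"linear":[-0.2,0,0],"gripper":1},
    {"turn":[0,0,0],"linear":[-0.5,0,0],"gripper":1},
    {"turn":[0,0,0],"linear":[-0.7,0,0],"gripper":1},
    {"turn":[0,0,0],"linear":[-0.4,-0.3,0],"gripper":1},
    {"turn":[0,0,0],"linear":[0,-0.6,0],"gripper":1},
    {"turn":[0,0,0],"linear":[0,-0.9,0],"gripper":1},
    {"turn":[0,0,0],"linear":[0,-0.9,0],"gripper":1},
    {"turn":[0,0,0],"linear":[0,-0.9,0],"gripper":1},
    {"turn":[0,0,0],"linear":[0,-0.9,0],"gripper":1},
    {"turn":[0,0,0],"linear":[0,-0.9,0],"gripper":1}
  ]
}}

```text
time_s: 11.77
eef_pos: [0.5055, -0.1002, 0.3989]
ee_rot: [-0.706, -0.0, 0.708, 0.0]
contact_force: [0.8, 0.7, -2.5]
width: 0.0482
```

Emit:
{"fn": "carry_out", "kwargs": {
  "series": [
    {"turn":[0,0,0],"linear":[0,-0.9,0],"gripper":1},
    {"turn":[0,0,0],"linear":[0,-0.9,0],"gripper":1},
    {"turn":[0,0,0],"linear":[0,-0.9,0.04],"gripper":1},
    {"turn":[0,0,0],"linear":[0,-0.9,0.04],"gripper":1},
    {"turn":[0,0,0],"linear":[0,-0.9,0.04],"gripper":1},
    {"turn":[0,0,0],"linear":[0,-0.9,0],"gripper":1},
    {"turn":[0,0,0],"linear":[0,-0.9,0],"gripper":1},
    {"turn":[0,0,0],"linear":[0,-0.9,0],"gripper":1},
    {"turn":[0,0,0],"linear":[0,-0.9,0],"gripper":1},
    {"turn":[0,0,0],"linear":[0,-0.4,0],"gripper":1}
  ]
}}

```text
time_s: 12.6
eef_pos: [0.4994, 0.2431, 0.3994]
ee_rot: [-0.706, -0.003, 0.708, -0.001]
contact_force: [-0.1, 1.2, -3.0]
width: 0.0481
```

Emit:
{"fn": "carry_out", "kwargs": {
  "series": [
    {"turn":[0,0,0],"linear":[0.4,-0.17,0],"gripper":1},
    {"turn":[0,0,0],"linear":[0.7,0,0],"gripper":1},
    {"turn":[0,0,0],"linear":[0.8,0,0],"gripper":1},
    {"turn":[0,0,0],"linear":[0.8,0,0],"gripper":1},
    {"turn":[0,0,0],"linear":[0.8,0,0],"gripper":1},
    {"turn":[0,0,0],"linear":[0.5,0,0],"gripper":1},
    {"turn":[0,0,0],"linear":[0.2,0,0],"gripper":1},
    {"turn":[0,0,0],"linear":[0,0,0],"gripper":1},
    {"turn":[0,0,0],"linear":[0,0,0],"gripper":1}
  ]
}}

```text
time_s: 13.35
eef_pos: [0.5017, 0.2448, 0.2322]
ee_rot: [-0.707, 0.0, 0.707, 0.0]
contact_force: [0.5, -0.0, -1.5]
width: 0.0478
```

```bash
cat >> h.py <<'E'
def avg(n=4):
    p=[]
    for i in range(n):
        p.append(r.get_obs()['eef_pos']); r.get_image('top')
    p=np.array(p); print('tcp',np.round(p.mean(0),4),'std',np.round(p.std(0),4))
E
python3 - <<'E'
from h import *
avg(5)
o=r.get_obs();d=cam('wrist'); save(d,'w3');Q=inhand(d,o)
m=(abs(Q[...,1])<.02)&(abs(Q[...,2])<.035)&(Q[...,0]>.13)&(Q[...,0]<.168)
q=Q[m]; print(len(q)); print(np.round(np.percentile(q,[1,50,99],axis=0),4))
E
```

```text
tcp [0.5022 0.245  0.2333] std [0.0003 0.0001 0.0006]
9067
[[ 0.1571 -0.0194 -0.024 ]
 [ 0.1589  0.0003 -0.0021]
 [ 0.1658  0.0194  0.0228]]
```

Emit:
{"fn": "carry_out", "kwargs": {
  "series": [
    {"turn":[0,0,0],"linear":[0.3,-0.08,0.02],"gripper":1},
    {"turn":[0,0,0],"linear":[0.4,0,0],"gripper":1},
    {"turn":[0,0,0],"linear":[0.25,0,0],"gripper":1},
    {"turn":[0,0,0],"linear":[0.05,0,0],"gripper":1},
    {"turn":[0,0,0],"linear":[0,0,0],"gripper":1},
    {"turn":[0,0,0],"linear":[0,0,0],"gripper":1},
    {"turn":[0,0,0],"linear":[0,0,0],"gripper":1}
  ]
}}

```text
time_s: 14.23
eef_pos: [0.5008, 0.2477, 0.1916]
ee_rot: [-0.707, 0.0, 0.707, 0.0]
contact_force: [0.4, 0.1, -2.2]
width: 0.0483
```

Emit:
{"fn": "carry_out", "kwargs": {
  "series": [
    {"turn":[0,0,0],"linear":[0.03,0,0],"gripper":1},
    {"turn":[0,0,0],"linear":[0.02,0,0],"gripper":1},
    {"turn":[0,0,0],"linear":[0,0,0],"gripper":1},
    {"turn":[0,0,0],"linear":[0,0,0],"gripper":1}
  ]
}}

```text
time_s: 14.57
eef_pos: [0.5009, 0.248, 0.1908]
ee_rot: [0.707, -0.0, -0.707, 0.0]
contact_force: [-2.1, -1.7, 5.7]
width: 0.0483
```

Emit:
{"fn": "carry_out", "kwargs": {
  "series": [
    {"turn":[0,0,0],"linear":[0,0,0],"gripper":-0.7},
    {"turn":[0,0,0],"linear":[0,0,0],"gripper":-0.7},
    {"turn":[0,0,0],"linear":[0,0,0],"gripper":-0.7},
    {"turn":[0,0,0],"linear":[0,0,0],"gripper":-0.7},
    {"turn":[0,0,0],"linear":[-0.3,0,0],"gripper":-1},
    {"turn":[0,0,0],"linear":[-0.9,0,0],"gripper":-1},
    {"turn":[0,0,0],"linear":[-1,0,0],"gripper":-1},
    {"turn":[0,0,0],"linear":[-1,0,0],"gripper":-1},
    {"turn":[0,0,0],"linear":[-1,0,0],"gripper":-1},
    {"turn":[0,0,0],"linear":[-0.7,0.4,0],"gripper":-1}
  ]
}}

```text
time_s: 15.4
eef_pos: [0.4999, 0.2354, 0.391]
ee_rot: [0.709, 0.003, -0.705, 0.0]
contact_force: [1.1, 0.4, 0.8]
width: 0.0854
```

Emit:
{"fn": "carry_out", "kwargs": {
  "series": [
    {"turn":[0,0,0],"linear":[-0.3,0.8,0],"gripper":-1},
    {"turn":[0,0,0],"linear":[0,0.9,0],"gripper":-1},
    {"turn":[0,0,0],"linear":[0,0.9,0],"gripper":-1},
    {"turn":[0,0,0],"linear":[0,0.9,-0.03],"gripper":-1},
    {"turn":[0,0,0],"linear":[0,0.9,-0.03],"gripper":-1},
    {"turn":[0,0,0],"linear":[0,0.9,-0.03],"gripper":-1},
    {"turn":[0,0,0],"linear":[0,0.9,-0.03],"gripper":-1},
    {"turn":[0,0,0],"linear":[0,0.9,0],"gripper":-1},
    {"turn":[0,0,0],"linear":[0,0.9,0],"gripper":-1},
    {"turn":[0,0,0],"linear":[0,0.9,0],"gripper":-1}
  ]
}}

```text
time_s: 16.23
eef_pos: [0.5051, -0.1256, 0.3991]
ee_rot: [0.708, -0.0, -0.707, 0.0]
contact_force: [0.9, 0.5, -0.3]
width: 0.0849
```

Emit:
{"fn": "carry_out", "kwargs": {
  "series": [
    {"turn":[0,0,0],"linear":[0,0.9,0],"gripper":-1},
    {"turn":[0,0,0],"linear":[0,0.9,0],"gripper":-1},
    {"turn":[0,0,0],"linear":[0,0.9,0],"gripper":-1},
    {"turn":[0,0,0],"linear":[0,0.9,0],"gripper":-1},
    {"turn":[0,0,0],"linear":[0,0.9,0],"gripper":-1},
    {"turn":[0,0,0],"linear":[0,0.3,0],"gripper":-1},
    {"turn":[0,0,0],"linear":[0,0,0],"gripper":-1},
    {"turn":[0,0,0],"linear":[0,0,0],"gripper":-1},
    {"turn":[0,0,0],"linear":[0,0,0],"gripper":-1}
  ]
}}

```text
time_s: 16.98
eef_pos: [0.506, -0.3144, 0.3984]
ee_rot: [0.707, 0.001, -0.707, 0.0]
contact_force: [0.3, 0.9, 0.1]
width: 0.0856
```

```bash
python3 - <<'E'
from h import *
avg(3)
P=cam('wrist')['P']; print(disc(P,.5057,-.319,.146,.154))
print(disc(cam('top')['P'],.5015,.248,.025,.04,.03))
E
```

```text
tcp [ 0.506  -0.3142  0.3984] std [0.     0.0001 0.    ]
(5809, array([ 505.4, -318.7]), 30.2, array([ 0.5068, -0.3188,  0.1502]))
(274, array([499.6, 247.2]), 25.4, array([0.4995, 0.2476, 0.0313]))
```

Emit:
{"fn": "carry_out", "kwargs": {
  "series": [
    {"turn":[0,0,0],"linear":[0.4,0.12,0.01],"gripper":-1},
    {"turn":[0,0,0],"linear":[0.8,0,0],"gripper":-1},
    {"turn":[0,0,0],"linear":[0.7,0,0],"gripper":-1},
    {"turn":[0,0,0],"linear":[0.35,0,0],"gripper":-1},
    {"turn":[0,0,0],"linear":[0.06,0,0],"gripper":-1},
    {"turn":[0,0,0],"linear":[0,0,0],"gripper":-1},
    {"turn":[0,0,0],"linear":[0,0,0],"gripper":-1},
    {"turn":[0,0,0],"linear":[0,0,0],"gripper":-1}
  ]
}}

```text
time_s: 17.9
eef_pos: [0.5057, -0.3212, 0.3074]
ee_rot: [0.708, -0.001, -0.706, 0.001]
contact_force: [0.4, -0.0, -0.3]
width: 0.0853
```

Emit:
{"fn": "carry_out", "kwargs": {
  "series": [
    {"turn":[0,0,0],"linear":[0,0,0],"gripper":1},
    {"turn":[0,0,0],"linear":[0,0,0],"gripper":1},
    {"turn":[0,0,0],"linear":[0,0,0],"gripper":1},
    {"turn":[0,0,0],"linear":[0,0,0],"gripper":1},
    {"turn":[0,0,0],"linear":[0,0,0],"gripper":1},
    {"turn":[0,0,0],"linear":[0,0,0],"gripper":1},
    {"turn":[0,0,0],"linear":[0,0,0],"gripper":1},
    {"turn":[0,0,0],"linear":[0,0,0],"gripper":1}
  ],
  "newtons": 45
}}

```text
time_s: 18.57
eef_pos: [0.5056, -0.3202, 0.3073]
ee_rot: [0.708, 0.0, -0.707, 0.0]
contact_force: [-1.9, 2.7, 6.4]
width: 0.058
```

Emit:
{"fn": "carry_out", "kwargs": {
  "series": [
    {"turn":[0,0,0],"linear":[-0.2,0,0],"gripper":1},
    {"turn":[0,0,0],"linear":[-0.5,0,0],"gripper":1},
    {"turn":[0,0,0],"linear":[-0.8,0,0],"gripper":1},
    {"turn":[0,0,0],"linear":[-0.6,0,0],"gripper":1},
    {"turn":[0,0,0],"linear":[-0.3,-0.4,0],"gripper":1},
    {"turn":[0,0,0],"linear":[0,-0.7,0],"gripper":1},
    {"turn":[0,0,0],"linear":[0,-0.9,0],"gripper":1},
    {"turn":[0,0,0],"linear":[0,-0.9,0],"gripper":1},
    {"turn":[0,0,0],"linear":[0,-0.9,0],"gripper":1},
    {"turn":[0,0,0],"linear":[0,-0.9,0],"gripper":1}
  ]
}}

```text
time_s: 19.4
eef_pos: [0.5042, -0.131, 0.4008]
ee_rot: [-0.707, 0.0, 0.708, 0.0]
contact_force: [-0.3, -0.4, -4.0]
width: 0.0579
```

Emit:
{"fn": "carry_out", "kwargs": {
  "series": [
    {"turn":[0,0,0],"linear":[0,-0.9,-0.3],"gripper":1},
    {"turn":[0,0,0],"linear":[0,-0.9,-0.3],"gripper":1},
    {"turn":[0,0,0],"linear":[0,-0.9,-0.3],"gripper":1},
    {"turn":[0,0,0],"linear":[0,-0.9,-0.3],"gripper":1},
    {"turn":[0,0,0],"linear":[0,-0.9,-0.3],"gripper":1},
    {"turn":[0,0,0],"linear":[0,-0.9,-0.3],"gripper":1},
    {"turn":[0,0,0],"linear":[0,-0.9,-0.3],"gripper":1},
    {"turn":[0,0,0],"linear":[0,-0.9,-0.3],"gripper":1},
    {"turn":[0,0,0],"linear":[0,-0.9,0],"gripper":1},
    {"turn":[0,0,0],"linear":[0,-0.9,0],"gripper":1}
  ]
}}

```text
time_s: 20.23
eef_pos: [0.6012, 0.2282, 0.4002]
ee_rot: [-0.706, 0.001, 0.708, 0.0]
contact_force: [0.3, -0.2, -3.9]
width: 0.058
```

Emit:
{"fn": "carry_out", "kwargs": {
  "series": [
    {"turn":[0,0,0],"linear":[0,-0.4,0],"gripper":1},
    {"turn":[0,0,0],"linear":[0.4,-0.2,0],"gripper":1},
    {"turn":[0,0,0],"linear":[0.8,0,0],"gripper":1},
    {"turn":[0,0,0],"linear":[0.8,0,0],"gripper":1},
    {"turn":[0,0,0],"linear":[0.8,0,0],"gripper":1},
    {"turn":[0,0,0],"linear":[0.8,0,0],"gripper":1},
    {"turn":[0,0,0],"linear":[0.5,0,0],"gripper":1},
    {"turn":[0,0,0],"linear":[0.1,0,0],"gripper":1},
    {"turn":[0,0,0],"linear":[0,0,0],"gripper":1},
    {"turn":[0,0,0],"linear":[0,0,0],"gripper":1}
  ]
}}

```text
time_s: 21.07
eef_pos: [0.6015, 0.2512, 0.2345]
ee_rot: [0.707, -0.0, -0.707, -0.0]
contact_force: [0.4, -0.0, -4.2]
width: 0.0582
```

```bash
cat >> h.py <<'E'
def held():
    avg(3); o=r.get_obs();Q=inhand(cam('wrist'),o)
    m=(abs(Q[...,1])<.02)&(abs(Q[...,2])<.045)&(Q[...,0]>.13)&(Q[...,0]<.168)
    q=Q[m]; print(len(q)); print(np.round(np.percentile(q,[1,50,99],axis=0),4), o['contact_force'])
E
python3 - <<'E'
from h import *
held()
E
```

```text
tcp [0.6018 0.2514 0.2352] std [0.0002 0.0001 0.0006]
11648
[[ 0.1557 -0.0195 -0.0292]
 [ 0.1576  0.0003 -0.0033]
 [ 0.1668  0.0195  0.0274]] [ 0.24282604 -0.04432555 -5.06551247]
```

Emit:
{"fn": "carry_out", "kwargs": {
  "series": [
    {"turn":[0,0,0],"linear":[0.3,-0.02,0.01],"gripper":1},
    {"turn":[0,0,0],"linear":[0.4,0,0],"gripper":1},
    {"turn":[0,0,0],"linear":[0.3,0,0],"gripper":1},
    {"turn":[0,0,0],"linear":[0.08,0,0],"gripper":1},
    {"turn":[0,0,0],"linear":[0,0,0],"gripper":1},
    {"turn":[0,0,0],"linear":[0,0,0],"gripper":1},
    {"turn":[0,0,0],"linear":[0,0,0],"gripper":1}
  ]
}}

```text
time_s: 21.85
eef_pos: [0.6009, 0.2517, 0.1901]
ee_rot: [-0.707, 0.0, 0.707, 0.0]
contact_force: [0.1, -0.2, -4.3]
width: 0.058
```

Emit:
{"fn": "carry_out", "kwargs": {
  "series": [
    {"turn":[0,0,0],"linear":[0.03,0,0],"gripper":1},
    {"turn":[0,0,0],"linear":[0.02,0,0],"gripper":1},
    {"turn":[0,0,0],"linear":[0,0,0],"gripper":1},
    {"turn":[0,0,0],"linear":[0,0,0],"gripper":1}
  ]
}}

```text
time_s: 22.18
eef_pos: [0.601, 0.2518, 0.1894]
ee_rot: [0.707, -0.0, -0.707, -0.0]
contact_force: [-3.0, -2.1, 6.6]
width: 0.0579
```

Emit:
{"fn": "carry_out", "kwargs": {
  "series": [
    {"turn":[0,0,0],"linear":[0,0,0],"gripper":-1},
    {"turn":[0,0,0],"linear":[0,0,0],"gripper":-1},
    {"turn":[0,0,0],"linear":[0,0,0],"gripper":-1},
    {"turn":[0,0,0],"linear":[0,0,0],"gripper":-1},
    {"turn":[0,0,0],"linear":[-0.3,0,0],"gripper":-1},
    {"turn":[0,0,0],"linear":[-0.9,0,0],"gripper":-1},
    {"turn":[0,0,0],"linear":[-1,0,0],"gripper":-1},
    {"turn":[0,0,0],"linear":[-1,0,0],"gripper":-1},
    {"turn":[0,0,0],"linear":[-1,0,0],"gripper":-1},
    {"turn":[0,0,0],"linear":[-0.7,0.4,0.1],"gripper":-1}
  ]
}}

```text
time_s: 23.02
eef_pos: [0.5962, 0.2394, 0.3897]
ee_rot: [0.709, 0.003, -0.705, -0.0]
contact_force: [0.1, 0.7, -0.6]
width: 0.0851
```

Emit:
{"fn": "carry_out", "kwargs": {
  "series": [
    {"turn":[0,0,0],"linear":[-0.3,0.7,0.2],"gripper":-1},
    {"turn":[0,0,0],"linear":[0,0.9,0.3],"gripper":-1},
    {"turn":[0,0,0],"linear":[0,0.9,0.3],"gripper":-1},
    {"turn":[0,0,0],"linear":[0,0.9,0.3],"gripper":-1},
    {"turn":[0,0,0],"linear":[0,0.9,0.3],"gripper":-1},
    {"turn":[0,0,0],"linear":[0,0.9,0.3],"gripper":-1},
    {"turn":[0,0,0],"linear":[0,0.9,0.3],"gripper":-1},
    {"turn":[0,0,0],"linear":[0,0.9,0.3],"gripper":-1},
    {"turn":[0,0,0],"linear":[0,0.9,0.15],"gripper":-1},
    {"turn":[0,0,0],"linear":[0,0.9,0],"gripper":-1}
  ]
}}

```text
time_s: 23.85
eef_pos: [0.4972, -0.1174, 0.3977]
ee_rot: [0.708, -0.001, -0.707, 0.001]
contact_force: [0.9, 0.4, 0.4]
width: 0.0856
```

Emit:
{"fn": "carry_out", "kwargs": {
  "series": [
    {"turn":[0,0,0],"linear":[0,0.6,0],"gripper":-1},
    {"turn":[0,0,0],"linear":[0,0.2,0],"gripper":-1},
    {"turn":[0,0,0],"linear":[0,0,0],"gripper":-1},
    {"turn":[0,0,0],"linear":[0,0,0],"gripper":-1},
    {"turn":[0,0,0],"linear":[0,0,0],"gripper":-1}
  ]
}}

```text
time_s: 24.27
eef_pos: [0.4991, -0.1459, 0.3967]
ee_rot: [0.707, 0.001, -0.707, 0.001]
contact_force: [1.2, -0.5, -0.0]
width: 0.0854
```

```bash
python3 - <<'E'
from h import *
avg(3)
P=cam('wrist')['P']; print(disc(P,.499,-.148,.166,.174)); print(disc(P,.499,-.148,.146,.154))
print(disc(cam('top')['P'],.6015,.2525,.025,.04,.035))
E
```

```text
tcp [ 0.4991 -0.1459  0.3966] std [0.     0.0001 0.    ]
(3127, array([ 499.4, -147.3]), 20.2, array([ 0.5001, -0.1473,  0.1702]))
(4656, array([ 499. , -149.7]), 35.1, array([ 0.5099, -0.1537,  0.1506]))
(384, array([600.5, 251.1]), 30.4, array([0.5999, 0.2515, 0.0318]))
```

Emit:
{"fn": "carry_out", "kwargs": {
  "series": [
    {"turn":[0,0,0],"linear":[0.4,0.04,0],"gripper":-1},
    {"turn":[0,0,0],"linear":[0.7,0,0],"gripper":-1},
    {"turn":[0,0,0],"linear":[0.5,0,0],"gripper":-1},
    {"turn":[0,0,0],"linear":[0.07,0,0],"gripper":-1},
    {"turn":[0,0,0],"linear":[0,0,0],"gripper":-1},
    {"turn":[0,0,0],"linear":[0,0,0],"gripper":-1},
    {"turn":[0,0,0],"linear":[0,0,0],"gripper":-1}
  ]
}}

```text
time_s: 25.1
eef_pos: [0.4994, -0.1498, 0.3311]
ee_rot: [0.708, -0.0, -0.706, 0.0]
contact_force: [0.4, -0.4, 0.4]
width: 0.0854
```

Emit:
{"fn": "carry_out", "kwargs": {
  "series": [
    {"turn":[0,0,0],"linear":[0,0,0],"gripper":1},
    {"turn":[0,0,0],"linear":[0,0,0],"gripper":1},
    {"turn":[0,0,0],"linear":[0,0,0],"gripper":1},
    {"turn":[0,0,0],"linear":[0,0,0],"gripper":1},
    {"turn":[0,0,0],"linear":[0,0,0],"gripper":1},
    {"turn":[0,0,0],"linear":[0,0,0],"gripper":1},
    {"turn":[0,0,0],"linear":[0,0,0],"gripper":1},
    {"turn":[0,0,0],"linear":[0,0,0],"gripper":1},
    {"turn":[0,0,0],"linear":[0,0,0],"gripper":1}
  ],
  "newtons": 40
}}

```text
time_s: 25.85
eef_pos: [0.499, -0.1496, 0.3304]
ee_rot: [0.708, -0.0, -0.707, -0.0]
contact_force: [-0.4, 1.4, 4.9]
width: 0.0386
```

Emit:
{"fn": "carry_out", "kwargs": {
  "series": [
    {"turn":[0,0,0],"linear":[-0.2,0,0],"gripper":1},
    {"turn":[0,0,0],"linear":[-0.5,0,0],"gripper":1},
    {"turn":[0,0,0],"linear":[-0.7,0,0],"gripper":1},
    {"turn":[0,0,0],"linear":[-0.4,-0.4,-0.1],"gripper":1},
    {"turn":[0,0,0],"linear":[0,-0.7,-0.2],"gripper":1},
    {"turn":[0,0,0],"linear":[0,-0.9,-0.2],"gripper":1},
    {"turn":[0,0,0],"linear":[0,-0.9,-0.2],"gripper":1},
    {"turn":[0,0,0],"linear":[0,-0.9,-0.2],"gripper":1},
    {"turn":[0,0,0],"linear":[0,-0.9,-0.2],"gripper":1},
    {"turn":[0,0,0],"linear":[0,-0.9,-0.2],"gripper":1}
  ]
}}

```text
time_s: 26.68
eef_pos: [0.5507, 0.0754, 0.4013]
ee_rot: [-0.707, 0.001, 0.707, 0.0]
contact_force: [0.5, 0.7, -1.3]
width: 0.0383
```

Emit:
{"fn": "carry_out", "kwargs": {
  "series": [
    {"turn":[0,0,0],"linear":[0,-0.9,-0.2],"gripper":1},
    {"turn":[0,0,0],"linear":[0,-0.9,-0.2],"gripper":1},
    {"turn":[0,0,0],"linear":[0,-0.9,-0.2],"gripper":1},
    {"turn":[0,0,0],"linear":[0,-0.9,-0.2],"gripper":1},
    {"turn":[0,0,0],"linear":[0,-0.9,-0.2],"gripper":1},
    {"turn":[0,0,0],"linear":[0,-0.9,-0.15],"gripper":1},
    {"turn":[0,0,0],"linear":[0,-0.9,0],"gripper":1},
    {"turn":[0,0,0],"linear":[0,-0.5,0],"gripper":1},
    {"turn":[0,0,0],"linear":[0.4,-0.2,0],"gripper":1},
    {"turn":[0,0,0],"linear":[0.8,0,0],"gripper":1}
  ]
}}

```text
time_s: 27.52
eef_pos: [0.5964, 0.3578, 0.3561]
ee_rot: [0.709, 0.003, -0.705, -0.001]
contact_force: [1.4, 0.7, -2.2]
width: 0.0382
```

Emit:
{"fn": "carry_out", "kwargs": {
  "series": [
    {"turn":[0,0,0],"linear":[0.8,0,0],"gripper":1},
    {"turn":[0,0,0],"linear":[0.8,0,0],"gripper":1},
    {"turn":[0,0,0],"linear":[0.8,0,0],"gripper":1},
    {"turn":[0,0,0],"linear":[0.4,0,0],"gripper":1},
    {"turn":[0,0,0],"linear":[0.1,0,0],"gripper":1},
    {"turn":[0,0,0],"linear":[0,0,0],"gripper":1},
    {"turn":[0,0,0],"linear":[0,0,0],"gripper":1},
    {"turn":[0,0,0],"linear":[0,0,0],"gripper":1}
  ]
}}

```text
time_s: 28.18
eef_pos: [0.5976, 0.3542, 0.2394]
ee_rot: [0.708, 0.0, -0.706, -0.001]
contact_force: [0.6, 0.1, -1.0]
width: 0.0384
```

```bash
python3 - <<'E'
from h import *
held()
E
```

```text
tcp [0.5975 0.3543 0.2395] std [0.0001 0.0001 0.0001]
7960
[[ 1.336e-01 -1.970e-02 -1.980e-02]
 [ 1.602e-01 -1.000e-04 -2.300e-03]
 [ 1.668e-01  1.980e-02  1.720e-02]] [ 0.53981765 -0.31011039 -1.77508179]
```

Emit:
{"fn": "carry_out", "kwargs": {
  "series": [
    {"turn":[0,0,0],"linear":[0.3,0.05,0],"gripper":1},
    {"turn":[0,0,0],"linear":[0.4,0,0],"gripper":1},
    {"turn":[0,0,0],"linear":[0.3,0,0],"gripper":1},
    {"turn":[0,0,0],"linear":[0.1,0,0],"gripper":1},
    {"turn":[0,0,0],"linear":[0,0,0],"gripper":1},
    {"turn":[0,0,0],"linear":[0,0,0],"gripper":1},
    {"turn":[0,0,0],"linear":[0,0,0],"gripper":1}
  ]
}}

```text
time_s: 28.97
eef_pos: [0.5966, 0.352, 0.1923]
ee_rot: [-0.707, 0.0, 0.708, -0.0]
contact_force: [0.2, 0.7, -1.1]
width: 0.0384
```

Emit:
{"fn": "carry_out", "kwargs": {
  "series": [
    {"turn":[0,0,0],"linear":[0.03,0,0],"gripper":1},
    {"turn":[0,0,0],"linear":[0.02,0,0],"gripper":1},
    {"turn":[0,0,0],"linear":[0,0,0],"gripper":1},
    {"turn":[0,0,0],"linear":[0,0,0],"gripper":1}
  ]
}}

```text
time_s: 29.3
eef_pos: [0.5968, 0.3521, 0.1915]
ee_rot: [-0.707, 0.0, 0.707, 0.0]
contact_force: [-1.2, -0.2, -0.4]
width: 0.0382
```

Touching lightly at most; one more step down.

Emit:
{"fn": "carry_out", "kwargs": {
  "series": [
    {"turn":[0,0,0],"linear":[0.03,0,0],"gripper":1},
    {"turn":[0,0,0],"linear":[0,0,0],"gripper":1},
    {"turn":[0,0,0],"linear":[0,0,0],"gripper":1},
    {"turn":[0,0,0],"linear":[0,0,0],"gripper":1}
  ]
}}

```text
time_s: 29.63
eef_pos: [0.5968, 0.3522, 0.1914]
ee_rot: [0.707, -0.0, -0.707, 0.0]
contact_force: [-2.2, -2.0, 4.8]
width: 0.038
```

Emit:
{"fn": "carry_out", "kwargs": {
  "series": [
    {"turn":[0,0,0],"linear":[0,0,0],"gripper":-0.6},
    {"turn":[0,0,0],"linear":[0,0,0],"gripper":-0.6},
    {"turn":[0,0,0],"linear":[0,0,0],"gripper":-0.6},
    {"turn":[0,0,0],"linear":[0,0,0],"gripper":-0.6},
    {"turn":[0,0,0],"linear":[-0.3,0,0],"gripper":-1},
    {"turn":[0,0,0],"linear":[-0.9,0,0],"gripper":-1},
    {"turn":[0,0,0],"linear":[-1,0,0],"gripper":-1},
    {"turn":[0,0,0],"linear":[-1,0,0],"gripper":-1},
    {"turn":[0,0,0],"linear":[-1,0,0],"gripper":-1},
    {"turn":[0,0,0],"linear":[-0.7,0.4,0.1],"gripper":-1}
  ]
}}

```text
time_s: 30.47
eef_pos: [0.5919, 0.3394, 0.3917]
ee_rot: [0.709, 0.003, -0.706, -0.001]
contact_force: [0.1, 0.6, -0.2]
width: 0.0856
```

Emit:
{"fn": "carry_out", "kwargs": {
  "series": [
    {"turn":[0,0,0],"linear":[-0.3,0.7,0.2],"gripper":-1},
    {"turn":[0,0,0],"linear":[0,0.9,0.2],"gripper":-1},
    {"turn":[0,0,0],"linear":[0,0.9,0.2],"gripper":-1},
    {"turn":[0,0,0],"linear":[0,0.9,0.2],"gripper":-1},
    {"turn":[0,0,0],"linear":[0,0.9,0.2],"gripper":-1},
    {"turn":[0,0,0],"linear":[0,0.9,0.2],"gripper":-1},
    {"turn":[0,0,0],"linear":[0,0.9,0.2],"gripper":-1},
    {"turn":[0,0,0],"linear":[0,0.9,0.2],"gripper":-1},
    {"turn":[0,0,0],"linear":[0,0.9,0.2],"gripper":-1},
    {"turn":[0,0,0],"linear":[0,0.9,0.2],"gripper":-1}
  ]
}}

```text
time_s: 31.3
eef_pos: [0.5118, -0.0171, 0.3994]
ee_rot: [0.708, -0.0, -0.707, 0.0]
contact_force: [0.9, -0.1, -0.2]
width: 0.0853
```

Emit:
{"fn": "carry_out", "kwargs": {
  "series": [
    {"turn":[0,0,0],"linear":[0,0.9,0.2],"gripper":-1},
    {"turn":[0,0,0],"linear":[0,0.9,0.2],"gripper":-1},
    {"turn":[0,0,0],"linear":[0,0.9,0.15],"gripper":-1},
    {"turn":[0,0,0],"linear":[0,0.5,0],"gripper":-1},
    {"turn":[0,0,0],"linear":[0,0.1,0],"gripper":-1},
    {"turn":[0,0,0],"linear":[0,0,0],"gripper":-1},
    {"turn":[0,0,0],"linear":[0,0,0],"gripper":-1},
    {"turn":[0,0,0],"linear":[0,0,0],"gripper":-1}
  ]
}}

```text
time_s: 31.97
eef_pos: [0.4911, -0.1457, 0.3987]
ee_rot: [0.707, 0.001, -0.707, 0.001]
contact_force: [-0.3, 0.0, -0.4]
width: 0.0856
```

```bash
python3 - <<'E'
from h import *
avg(3)
P=cam('wrist')['P']; print(disc(P,.499,-.148,.146,.154))
print(disc(cam('top')['P'],.597,.3525,.025,.04,.03))
E
```

```text
tcp [ 0.4911 -0.1458  0.3986] std [0.     0.0001 0.0001]
(8159, array([ 499. , -149.5]), 35.1, array([ 0.5008, -0.1497,  0.1502]))
(176, array([596.5, 351.5]), 20.6, array([0.5971, 0.3515, 0.0319]))
```

Emit:
{"fn": "carry_out", "kwargs": {
  "series": [
    {"turn":[0,0,0],"linear":[0,0.09,-0.2],"gripper":-1},
    {"turn":[0,0,0],"linear":[0.4,0,0],"gripper":-1},
    {"turn":[0,0,0],"linear":[0.6,0,0],"gripper":-1},
    {"turn":[0,0,0],"linear":[0.2,0,0],"gripper":-1},
    {"turn":[0,0,0],"linear":[0,0,0],"gripper":-1},
    {"turn":[0,0,0],"linear":[0,0,0],"gripper":-1},
    {"turn":[0,0,0],"linear":[0,0,0],"gripper":-1}
  ]
}}

```text
time_s: 32.8
eef_pos: [0.4993, -0.1516, 0.3514]
ee_rot: [0.708, -0.0, -0.707, 0.0]
contact_force: [-0.6, -0.3, -0.1]
width: 0.0855
```

Emit:
{"fn": "carry_out", "kwargs": {
  "series": [
    {"turn":[0,0,0],"linear":[0.3,-0.04,0],"gripper":-1},
    {"turn":[0,0,0],"linear":[0.4,0,0],"gripper":-1},
    {"turn":[0,0,0],"linear":[0.3,0,0],"gripper":-1},
    {"turn":[0,0,0],"linear":[0.2,0,0],"gripper":-1},
    {"turn":[0,0,0],"linear":[0,0,0],"gripper":-1},
    {"turn":[0,0,0],"linear":[0,0,0],"gripper":-1},
    {"turn":[0,0,0],"linear":[0,0,0],"gripper":-1}
  ]
}}

```text
time_s: 33.38
eef_pos: [0.499, -0.1499, 0.3028]
ee_rot: [0.707, -0.0, -0.707, -0.0]
contact_force: [0.0, -0.3, 0.4]
width: 0.0852
```

Emit:
{"fn": "carry_out", "kwargs": {
  "series": [
    {"turn":[0,0,0],"linear":[0,0,0],"gripper":1},
    {"turn":[0,0,0],"linear":[0,0,0],"gripper":1},
    {"turn":[0,0,0],"linear":[0,0,0],"gripper":1},
    {"turn":[0,0,0],"linear":[0,0,0],"gripper":1},
    {"turn":[0,0,0],"linear":[0,0,0],"gripper":1},
    {"turn":[0,0,0],"linear":[0,0,0],"gripper":1}
  ],
  "newtons": 55
}}

```text
time_s: 33.88
eef_pos: [0.4992, -0.1495, 0.3039]
ee_rot: [0.708, -0.0, -0.706, 0.0]
contact_force: [-1.4, 1.7, 4.0]
width: 0.0677
```

Emit:
{"fn": "carry_out", "kwargs": {
  "series": [
    {"turn":[0,0,0],"linear":[-0.2,0,0],"gripper":1},
    {"turn":[0,0,0],"linear":[-0.5,0,0],"gripper":1},
    {"turn":[0,0,0],"linear":[-0.8,0,0],"gripper":1},
    {"turn":[0,0,0],"linear":[-0.6,0,0],"gripper":1},
    {"turn":[0,0,0],"linear":[-0.3,-0.3,0],"gripper":1},
    {"turn":[0,0,0],"linear":[0,-0.6,-0.03],"gripper":1},
    {"turn":[0,0,0],"linear":[0,-0.8,-0.03],"gripper":1},
    {"turn":[0,0,0],"linear":[0,-0.8,-0.03],"gripper":1},
    {"turn":[0,0,0],"linear":[0,-0.8,-0.03],"gripper":1},
    {"turn":[0,0,0],"linear":[0,-0.8,-0.03],"gripper":1}
  ]
}}

```text
time_s: 34.72
eef_pos: [0.5037, 0.0166, 0.3973]
ee_rot: [-0.706, 0.0, 0.708, 0.0]
contact_force: [0.4, -0.3, -5.3]
width: 0.0674
```

Emit:
{"fn": "carry_out", "kwargs": {
  "series": [
    {"turn":[0,0,0],"linear":[0,-0.8,-0.03],"gripper":1},
    {"turn":[0,0,0],"linear":[0,-0.8,0],"gripper":1},
    {"turn":[0,0,0],"linear":[0,-0.8,0],"gripper":1},
    {"turn":[0,0,0],"linear":[0.1,-0.6,0],"gripper":1},
    {"turn":[0,0,0],"linear":[0.5,-0.3,0],"gripper":1},
    {"turn":[0,0,0],"linear":[0.8,-0.05,0],"gripper":1},
    {"turn":[0,0,0],"linear":[0.8,0,0],"gripper":1},
    {"turn":[0,0,0],"linear":[0.8,0,0],"gripper":1},
    {"turn":[0,0,0],"linear":[0.6,0,0],"gripper":1},
    {"turn":[0,0,0],"linear":[0.3,0,0],"gripper":1}
  ]
}}

```text
time_s: 35.55
eef_pos: [0.5034, 0.1481, 0.238]
ee_rot: [-0.704, 0.0, 0.71, -0.001]
contact_force: [-0.5, -1.1, -5.0]
width: 0.0678
```

```bash
python3 - <<'E'
from h import *
avg(4); held()
E
```

```text
tcp [0.5041 0.1481 0.2392] std [0.0009 0.0002 0.0017]
tcp [0.5066 0.1487 0.2437] std [0.0003 0.     0.0004]
14658
[[ 1.522e-01 -1.960e-02 -3.430e-02]
 [ 1.544e-01 -1.000e-04 -4.900e-03]
 [ 1.656e-01  1.950e-02  3.200e-02]] [-0.34031645 -0.49806627 -4.79190425]
```

Emit:
{"fn": "carry_out", "kwargs": {
  "series": [
    {"turn":[0,0,0],"linear":[0.4,0,0],"gripper":1},
    {"turn":[0,0,0],"linear":[0.5,0,0],"gripper":1},
    {"turn":[0,0,0],"linear":[0.35,0,0],"gripper":1},
    {"turn":[0,0,0],"linear":[0.1,0,0],"gripper":1},
    {"turn":[0,0,0],"linear":[0,0,0],"gripper":1},
    {"turn":[0,0,0],"linear":[0,0,0],"gripper":1},
    {"turn":[0,0,0],"linear":[0,0,0],"gripper":1},
    {"turn":[0,0,0],"linear":[0,0,0],"gripper":1}
  ]
}}

```text
time_s: 36.62
eef_pos: [0.5067, 0.1484, 0.1896]
ee_rot: [0.708, -0.0, -0.706, -0.0]
contact_force: [0.4, -0.0, -5.3]
width: 0.0678
```

Emit:
{"fn": "carry_out", "kwargs": {
  "series": [
    {"turn":[0,0,0],"linear":[0.03,0,0],"gripper":1},
    {"turn":[0,0,0],"linear":[0,0,0],"gripper":1},
    {"turn":[0,0,0],"linear":[0,0,0],"gripper":1},
    {"turn":[0,0,0],"linear":[0,0,0],"gripper":1}
  ]
}}

```text
time_s: 36.95
eef_pos: [0.506, 0.1481, 0.1872]
ee_rot: [0.707, -0.0, -0.707, -0.0]
contact_force: [0.2, -0.2, -5.0]
width: 0.0676
```

Emit:
{"fn": "carry_out", "kwargs": {
  "series": [
    {"turn":[0,0,0],"linear":[0.03,0,0],"gripper":1},
    {"turn":[0,0,0],"linear":[0.02,0,0],"gripper":1},
    {"turn":[0,0,0],"linear":[0,0,0],"gripper":1},
    {"turn":[0,0,0],"linear":[0,0,0],"gripper":1}
  ]
}}

```text
time_s: 37.28
eef_pos: [0.5062, 0.1483, 0.1859]
ee_rot: [0.707, -0.0, -0.707, 0.0]
contact_force: [-3.5, -1.5, 5.2]
width: 0.0679
```

Emit:
{"fn": "carry_out", "kwargs": {
  "series": [
    {"turn":[0,0,0],"linear":[0,0,0],"gripper":-1},
    {"turn":[0,0,0],"linear":[0,0,0],"gripper":-1},
    {"turn":[0,0,0],"linear":[0,0,0],"gripper":-1},
    {"turn":[0,0,0],"linear":[0,0,0],"gripper":-1},
    {"turn":[0,0,0],"linear":[-0.2,0,0],"gripper":-1},
    {"turn":[0,0,0],"linear":[-0.7,0,0],"gripper":-1},
    {"turn":[0,0,0],"linear":[-1,0,0],"gripper":-1},
    {"turn":[0,0,0],"linear":[-1,0,0],"gripper":-1},
    {"turn":[0,0,0],"linear":[-1,0,0],"gripper":-1},
    {"turn":[0,0,0],"linear":[-0.5,0,0],"gripper":-1}
  ]
}}

```text
time_s: 38.12
eef_pos: [0.5067, 0.1492, 0.3668]
ee_rot: [0.71, 0.0, -0.705, -0.0]
contact_force: [0.7, 0.5, 1.3]
width: 0.085
```

Emit:
{"fn": "carry_out", "kwargs": {
  "series": [
    {"turn":[0,0,0],"linear":[-0.5,0.6,0],"gripper":-1},
    {"turn":[0,0,0],"linear":[0,0.8,0],"gripper":-1},
    {"turn":[0,0,0],"linear":[0,0.8,0],"gripper":-1},
    {"turn":[0,0,0],"linear":[0,0.5,0],"gripper":-1},
    {"turn":[0,0,0],"linear":[0,0,0],"gripper":-1},
    {"turn":[0,0,0],"linear":[0,0,0],"gripper":-1}
  ]
}}

```text
time_s: 38.62
eef_pos: [0.5059, 0.039, 0.3816]
ee_rot: [0.707, -0.001, -0.707, -0.001]
contact_force: [-0.5, 1.1, -0.2]
width: 0.0856
```

```bash
python3 - <<'E'
from h import *
t=cam('top'); P=t['P']
for k,(x,y) in {'30':(.497,.3475),'50':(.5015,.248),'70':(.5065,.148),'40':(.597,.3525),'60':(.6015,.2525)}.items():
    R0=int(k)/2000-.004
    m=(np.hypot(P[...,0]-x,P[...,1]-y)<R0); q=P[m]; q=q[np.isfinite(q[:,2])&(q[:,2]>.026)&(q[:,2]<.04)]
    a,*_=np.linalg.lstsq(np.c_[q[:,:2]-q[:,:2].mean(0),np.ones(len(q))],q[:,2],rcond=None)
    print(k,disc(P,x,y,.026,.038,int(k)/2000+.006),'tilt',np.round(np.hypot(a[0],a[1]),3),'z',round(a[2],4))
im=t['image'][150:260,80:240]; cv2.imwrite('pics/end.png',cv2.resize(im,None,fx=4.5,fy=4.5,interpolation=3)[:,:,::-1])
print(r.get_obs()['contact_force'])
E
```

```text
30 (95, array([497.1, 347. ]), 15.0, array([0.4978, 0.3463, 0.032 ])) tilt 0.097 z 0.0319
50 (274, array([500.5, 247. ]), 25.2, array([0.4993, 0.2474, 0.0317])) tilt 0.032 z 0.0315
70 (0, array([0., 0.]), 0.0, array([nan, nan, nan])) tilt 0.0 z 0.0
40 (171, array([596.8, 352.3]), 21.1, array([0.5956, 0.3519, 0.0316])) tilt 0.044 z 0.0314
60 (374, array([599.5, 251.6]), 30.5, array([0.5999, 0.251 , 0.0319])) tilt 0.019 z 0.0315
[ 0.42294119  0.62658578 -0.77163051]<stdin>:6: RuntimeWarning: Mean of empty slice.
  ret = um.true_divide(
  return _methods._mean(a, axis=axis, dtype=dtype,
```

View pics/end.png

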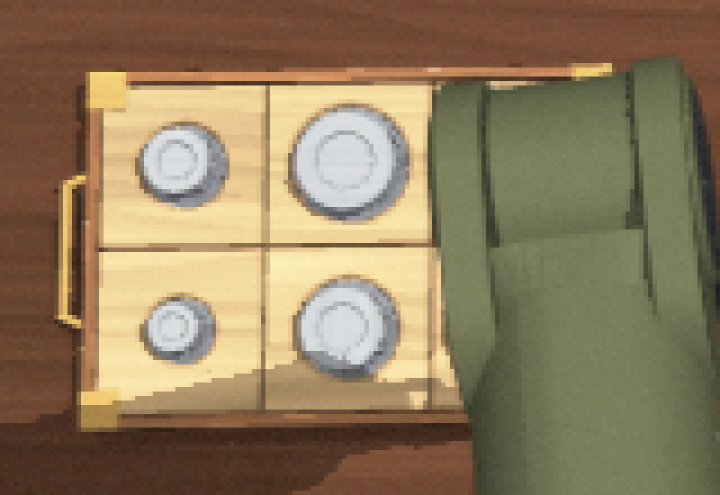

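Four weights sit in their recesses at (180,163), (348,160), (178,328) and (346,325); the arm hides the 70. The 30's tilt of 0.097 rad comes from few noisy points. I'll move aside and check both.

Emit:
{"fn": "carry_out", "kwargs": {
  "series": [
    {"turn":[0,0,0],"linear":[0,0.7,0],"gripper":-1},
    {"turn":[0,0,0],"linear":[0,0.9,0],"gripper":-1},
    {"turn":[0,0,0],"linear":[0,0.9,0],"gripper":-1},
    {"turn":[0,0,0],"linear":[0,0.9,0],"gripper":-1},
    {"turn":[0,0,0],"linear":[0,0.6,0],"gripper":-1},
    {"turn":[0,0,0],"linear":[0,0,0],"gripper":-1},
    {"turn":[0,0,0],"linear":[0,0,0],"gripper":-1},
    {"turn":[0,0,0],"linear":[0,0,0],"gripper":-1}
  ]
}}

```text
time_s: 39.33
eef_pos: [0.5063, -0.1177, 0.3812]
ee_rot: [0.707, 0.001, -0.707, 0.0]
contact_force: [-0.3, 0.0, -1.0]
width: 0.0856
```

```bash
python3 - <<'E' 2>/dev/null
from h import *
for n in('top','scene'):
    ts=[cam(n) for i in range(6)]; t=ts[0]; P=np.nanmean([a['P'] for a in ts],0)
    for k,(x,y) in {'30':(.497,.3475),'50':(.5015,.248),'70':(.5065,.148),'40':(.597,.3525),'60':(.6015,.2525)}.items():
        q=P[np.hypot(P[...,0]-x,P[...,1]-y)<int(k)/2000-.005]; q=q[np.isfinite(q[:,2])&(q[:,2]>.026)&(q[:,2]<.04)]
        a=np.linalg.lstsq(np.c_[q[:,:2]-q[:,:2].mean(0),np.ones(len(q))],q[:,2],rcond=None)[0]
        print(n,k,disc(P,x,y,.028,.036,int(k)/2000+.006)[:3],'tilt',np.round(np.hypot(a[0],a[1]),3),'z',round(a[2],4))
    if n=='scene': im=t['image'][120:250,275:425]; cv2.imwrite('pics/end2.png',cv2.resize(im,None,fx=4.5,fy=4.5,interpolation=3)[:,:,::-1])
print(r.get_obs()['contact_force'])
E
```

```text
top 30 (99, array([497.2, 347.4]), 14.7) tilt 0.004 z 0.031
top 50 (274, array([500.2, 247.5]), 25.0) tilt 0.021 z 0.0312
top 70 (538, array([505.5, 148.3]), 34.9) tilt 0.001 z 0.0314
top 40 (175, array([597.1, 352.2]), 19.9) tilt 0.006 z 0.0313
top 60 (381, array([600.1, 251.4]), 29.7) tilt 0.013 z 0.0313
scene 30 (60, array([496.9, 347.2]), 14.8) tilt 0.066 z 0.032
scene 50 (182, array([499.3, 247.9]), 25.4) tilt 0.033 z 0.0322
scene 70 (388, array([504.3, 148.2]), 35.2) tilt 0.014 z 0.0321
scene 40 (114, array([595.6, 351.9]), 19.9) tilt 0.025 z 0.0324
scene 60 (275, array([599.3, 251.9]), 30.1) tilt 0.025 z 0.0322
[ 0.45414276 -0.52954769  0.02294276]
```

View pics/end2.png

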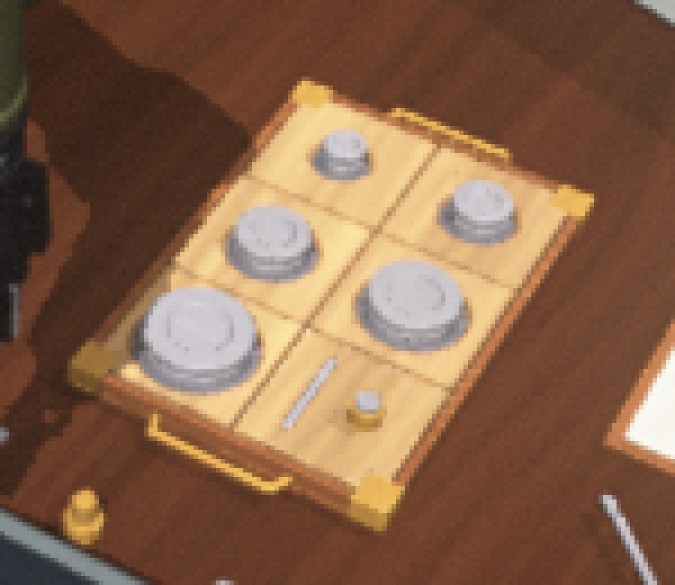

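All five lie flat, each in its own recess: 30 at (342,152), 40 at (480,208), 50 at (270,240), 60 at (412,300), 70 at (198,335). The arm touches nothing.

```bash
python3 -c "
from workcell import r
print(r.hand_in())"
```

```text
the job is handed in; nothing more can be done
None
```

I took the five weights off one by one from the top of each pile (30, 50, 60, then 40, 70). Each was set down in the recess of its own size until the wrist force showed contact, then released. The job was handed in at about 40 s on the robot's clock, and no verdict came back.

**Last checks:**
- **Position:** all five centres are within about 2 mm of their recess centres in the averaged overhead images, and within about 3 mm in the scene images.
- **Height:** the tops are at 31–32 mm, where a weight resting on the recess floor should show 32 mm.
- **Tilt:** the overhead camera gives at most 0.021 rad for any weight.
- **Arm:** it stands clear of everything, with no contact force beyond sensor noise.

**Where readings disagreed:** the tilt of the 30 mm weight varied. A first single overhead image gave 0.097 rad, over the 0.08 limit, and the scene camera 0.066 rad. The averaged overhead images gave 0.004 rad. I put the higher values down to depth noise on so small a disc, since it also looks flat in the final picture.

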